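# Set the dust-extraction damper and start the extractor

### The job

Set the dust extraction for sanding: with a fingertip, gently push the post of the damper's lever round its arc until the lever's nose points straight at the tall round peg on the scale (not at the low square tab). Then press the extractor's start button right down and let it come back up. Only push: do not pinch or force the lever, and leave the glue bottle, tape roll and sander where they stand.

Things in the scene. Friction and masses are not known exactly. Their poses are not given: they have to be found in the camera images.
- damper: fixed metal plenum box, 60 mm high, with a round collar (88 mm across, top 92 mm up). Origin: on the bench below the lever's turning axis (the collar's centre); x points to the middle of the scale. The box reaches from x = -85 to +145 mm, y = -150 to +150 mm; a pipe elbow, 57 mm high, stands behind it to x = -156 mm. Scale marks lie 120 to 138 mm from the axis
- lever (a joint): angle in rad of the damper's lever about the vertical axis, 0 when it points along the damper's +x, growing counter-clockwise seen from above; stops at -1.2 and +1.2. It has dry friction (about 2 N at the post moves it), no spring, and stays where it is left
- lever_post (a point): centre of the top of the black upright post on the lever, which is pushed: 18 mm in diameter, 100 mm from the turning axis, rising from the lever arm (its top 70 mm above the bench) to this point 116 mm above the bench. The arm below is 18 mm wide, 8 mm thick, 2 mm above the box top
- lever_nose (a point): tip of the lever's pointed nose, 118 mm from the turning axis and 66 mm above the bench; its x axis points outward along the lever, y to the left of that, z up
- peg: the tall round brass peg standing on the box top, 18 mm in diameter, 34 mm high: the mark to set. Origin: centre of its underside, 60 mm above the bench. It is fixed, 135 to 174 mm from the turning axis, on one side of the scale or the other; the lever passes inside it without touching
- tab: the low square brass tab on the box top at the other side of the scale, 24 x 24 mm and 8 mm high, fixed; the mark of another machine, not wanted now. Origin: centre of its underside, 60 mm above the bench
- start_top (a point): centre of the top of the extractor's black round start button (32 mm in diameter) on its fixed grey switch box (110 x 80 mm, 45 mm high, on the bench); this point is about 68 mm above the bench. It is pushed straight down 6 mm against a spring, 5 N when fully down, and springs back
- start (a joint): travel of the start button in m: 0 up, 0.006 fully down
- glue: loose yellow glue bottle, 60 mm in diameter, 160 mm high; leave alone. Origin: centre of its underside
- tape: loose roll of paper tape lying flat, 84 mm in diameter, 48 mm high; leave alone. Origin: centre of its underside
- sander: loose green palm sander, 100 x 100 mm, 113 mm high, with a 45 mm dust spout at its +x side; leave alone. Origin: centre of its underside
Mind the look-alikes: they are no part of the job. What is shaped like the part that bears start_top but blue is not meant.

How it is judged:
On the way, in this order (a step that is already met when the one before it is completed fails the run):
1. the lever's nose points at the tall round peg and rests there (y of peg in the frame of lever_nose between -0.009 and 0.009 m and x of peg in the frame of lever_nose above 0 m and velocity of joint lever between -0.1 and 0.1 rad/s), for 0.3 s.
2. the start button is pressed down (value of joint start above 0.0045 m), for 0.1 s.
At the end, for the whole second after the job is handed in: the lever is at rest with the centre of the tall round peg within 9 mm of the line through the lever's nose (about 3.5 degrees), the start button is back up, and the bystanders stand within 20 mm of where they were (all of step 1 and value of joint start below 0.002 m and distance of each of glue, tape, sander from where it was at the start of the episode below 0.02 m); the robot touches nothing.
It fails at once if the lever is pinched or forced (more than 22 N from the fingers) (contact force between the fingers and lever above 22 N).
It fails at once if the glue is moved by more than 20 mm, tipped or lifted (distance of glue from where it was at the start of the episode above 0.02 m or angle between glue's own z axis and vertical above 0.3 rad).
It fails at once if the tape is moved by more than 20 mm, tipped or lifted (distance of tape from where it was at the start of the episode above 0.02 m or angle between tape's own z axis and vertical above 0.3 rad).
It fails at once if the sander is moved by more than 20 mm, tipped or lifted (distance of sander from where it was at the start of the episode above 0.02 m or angle between sander's own z axis and vertical above 0.3 rad).
It also fails if it takes over 48 s, if anything falls off the work surface, if the arm or the gripper's body presses on something with over 40 N, if the wrist force passes 120 N, or if a joint passes its speed limit or range.

### The arm

A 7-joint arm with a two-finger parallel gripper is mounted at the origin on the work surface. World frame = base frame: x ahead of the robot, y to its left, z up, the work surface at z = 0. Lengths are in m, angles in rad, forces in N, time in s.
With the tool pointing down it reaches from about 0.4 to 0.85 m from the base axis. Payload 10.4 kg.
Tool frame: the origin (TCP) lies midway between the tips of the shut fingers; the grasp point (between the pads) lies 19 mm behind it; z points along the fingers, y is the direction in which the jaws open and shut (so a half turn about z gives the same grasp; the last joint's range is limited). The gripper opens to 85 mm and grips with 20 to 120 N. Pads are 22 mm wide; open, the fingers measure 114 mm over their backs; the gripper's body (76 mm by 85 mm) begins 54 mm behind the grasp point. The pads swing forward as they close: fully open they stand 13 mm farther back than shut.
Start: joints at [1.205, 0.332, -0.065, 1.46, 0.022, 1.35, -0.088], TCP at [0.21, -0.589, 0.231] pointing down, gripper open.
Joint ranges: [-2.6, 2.6], [-0.5, 2.12], [-1.47, 1.34], [0.16, 2.42], [-1.27, 4.41], [0.06, 2.06], [-2.6, 2.6]. Speed limits (rad/s): [2.22, 2.22, 2.79, 2.79, 3.14, 3.14, 3.14].

### API

Orientations are given as a unit quaternion [x, y, z, w].
In Python, from workcell import get_obs, camera, calibration, hand_in gives the robot as it stands.
- The arm moves only by the shell command python3 -m handwheel 'ROWS' [FORCE]. ROWS is JSON, a list of rows, each an object with "jaw": the finger opening in mm, from 0 to 85.4; "delta_pos": the shift along the tool's x, y, z scaled (see below), a list of three; "turn": the turn about the tool's z scaled (see below). In form: [{"jaw": jaw, "delta_pos": [tx, ty, tz], "turn": turn}, ...]. A call has 1 to 10 rows; each row is the pose to reach, as a shift and turn from the pose commanded when the call began, along the tool's axes at that moment, turning the shorter way round; what a row does not reach only later rows make up. The controller multiplies each number of a shift by 1 m and each number of a turn by pi rad. A row lasts 1/12 s, in which the tool goes at most 41.7 mm and 7.16 degrees, less where a joint would pass 70% of its speed; a pose out of reach is approached as far as the arm can. A call with a number of a shift or a turn outside -1 to 1 is refused whole. A call with a gripper value outside its range is refused whole. The fingers move at their own pace and stop on an object; FORCE is the grip in N (left out, the last holds). Time passes only in rows, so rows that repeat a pose let the fingers close. It gives the time, the measured TCP pose, the force and the opening at its end, in the units of the state.
- get_obs(): the state, without advancing time (a new reading comes with each control period).
- camera(name): name is "side" or "top" or "wrist"; returns the picture (400x640x3 uint8, red, green, blue); there is no depth.
- calibration(name): a dict with "mtx" (3x3 intrinsics, pixels), "rvec" (rotation vector, rad) and "tvec" (3), from world to camera coordinates, as OpenCV has them. Camera axes: x right, y down, z forward; pixel columns grow to the right and rows downward; lengths in m; the calibration is good to about 2 mm. A picture is of the moment at which its call begins: read the wrist's pose just before it. calibration takes no time and is no camera call; for the wrist camera it gives the pose at the moment of the call.
- hand_in(): hands the job in, once; it reports no verdict.
The state is a dict: "clock": time; "joint_pos": joint angles; "joint_velocities": joint speeds; "tau": joint torques, N m; "position": TCP position; "ee_rot": TCP orientation; "ft_force": force on the tool from outside, world axes, zero at the start; "torque": the same for the moment, N m; "grip_width": opening from 0.0 (shut) to 1.0 (fully open).
Only numpy, scipy, OpenCV 4.12 (cv2) and the standard library are available. Lean on these libraries where they do the work, as an engineer would, in place of code of your own. Each camera call takes 0.05 s, during which the arm holds its last target.

## Working session

There is one attempt and no reset: what is moved stays moved. The work goes in short steps, Python scripts to look and compute and a shell command to move; the robot and the scene stay as the last step left them, time stands still between calls to the robot, and variables do not carry over. Pictures are saved under pics/ and viewed, and the job is handed in when it is done.

```bash
mkdir -p pics && cat > h.py <<'E'
import numpy as np,cv2
from workcell import get_obs,camera,calibration
def save(n,img): cv2.imwrite('pics/'+n,cv2.cvtColor(img,cv2.COLOR_RGB2BGR))
def ray(cal,u,v):
    K=np.array(cal['mtx'],float);R=cv2.Rodrigues(np.array(cal['rvec'],float))[0];t=np.array(cal['tvec'],float).reshape(3)
    d=R.T@np.linalg.inv(K)@np.array([u,v,1.]);return -R.T@t,d
def onz(cal,u,v,z):
    o,d=ray(cal,u,v);return o+d*(z-o[2])/d[2]
def proj(cal,P):
    return cv2.projectPoints(np.array(P,float).reshape(-1,1,3),np.array(cal['rvec'],float),np.array(cal['tvec'],float),np.array(cal['mtx'],float),None)[0].reshape(-1,2)
E
python3 - <<'E'
from h import *
import pickle
o=get_obs();print(o['clock'],o['position'],o['ee_rot'],o['grip_width'],o['ft_force'])
for n in('top','side'):
    c=calibration(n);im=camera(n);np.save(f'{n}0.npy',im);save(f'{n}0.png',im);print(n,ray(c,320,200))
E
```

```text
0.0 [ 0.20995467 -0.58828365  0.23051852] [ 9.85343337e-01  1.70581360e-01 -1.43512241e-04 -6.97410960e-04] 1.0025893590916415 [0.27075435 0.07651726 0.83723122]
top (array([0.2821158 , 0.03592673, 1.20663376]), array([ 0.21359235, -0.00763619, -0.97694726]))
side (array([0.34683251, 0.85290356, 0.62938446]), array([ 0.17430203, -0.83015193, -0.52960513]))
```

View pics/top0.png

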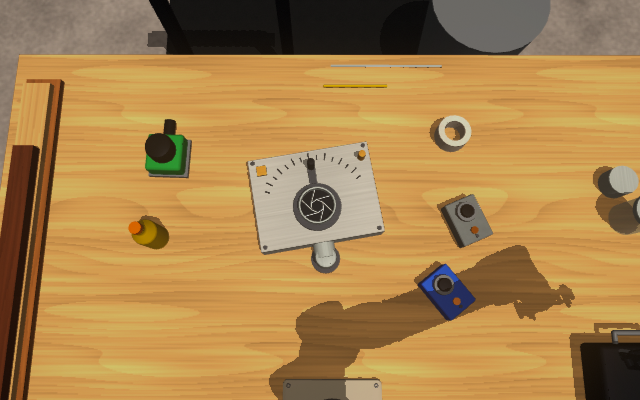

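View pics/side0.png

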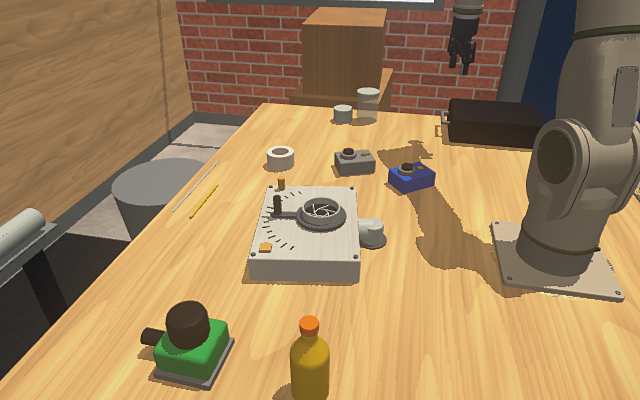

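Top view: the damper sits at about (315,200), with the brass peg candidates at (361,155) (round, right) and (262,171) (square, left). The lever post is near (310,163). There are two switch boxes, grey with its button at (467,212) and blue at (445,285). The grey one fits. I'll confirm with enlarged crops.

```bash
python3 - <<'E'
from h import *
t=np.load('top0.npy');s=np.load('side0.npy')
a=cv2.resize(t[130:280,235:395],None,fx=4,fy=4,interpolation=cv2.INTER_CUBIC)
save('c1.png',a[:600])
b=cv2.resize(t[180:330,410:510],None,fx=4,fy=4,interpolation=cv2.INTER_CUBIC)
c=cv2.resize(s[140:290,240:440],None,fx=4,fy=4,interpolation=cv2.INTER_CUBIC)
save('c2.png',b);save('c3.png',c)
E
```

```text
(no output)
```

View pics/c1.png

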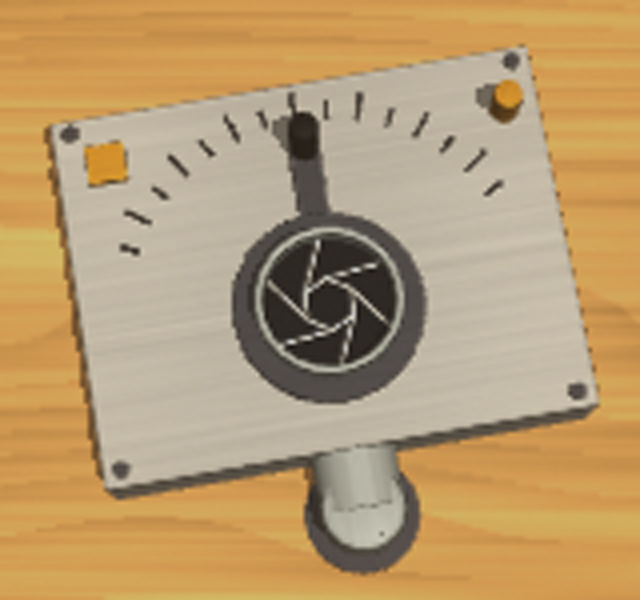

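View pics/c2.png

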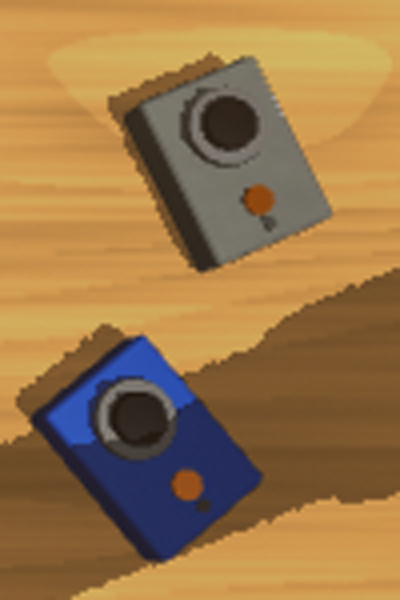

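View pics/c3.png

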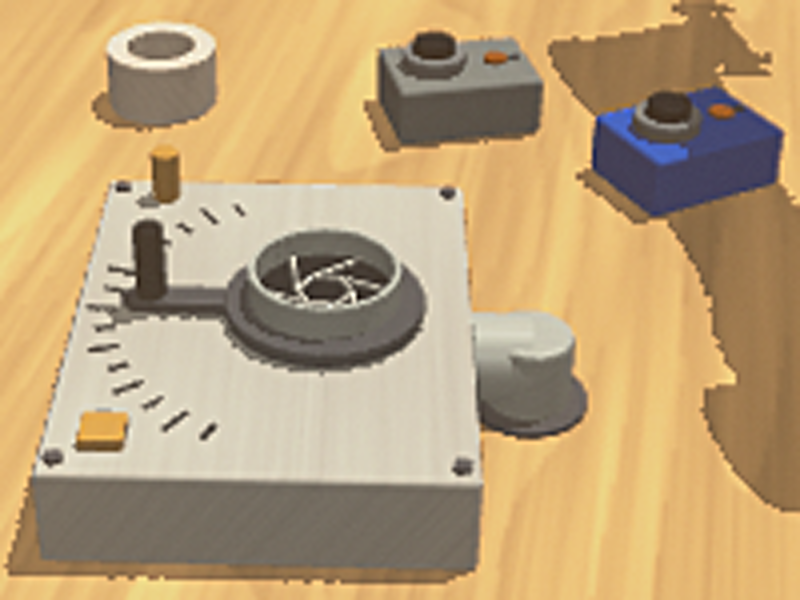

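Confirmed by the crops:
- **Peg:** the tall round one is in the image's right, top ≈(362,153). The square flat tab at (261,171) is not wanted.
- **Switch box:** the grey box has its button at ≈(467,211). The blue box at (445,285) is the look-alike.

Next I measure.

```bash
cat > meas.py <<'E'
from h import *
ct=calibration('top');cs=calibration('side')
T=lambda u,v:(235+u/4-.375,130+v/4-.375)   # c1 crop
B=lambda u,v:(410+u/4-.375,180+v/4-.375)
S=lambda u,v:(240+u/4-.375,140+v/4-.375)
f=lambda p:np.round(p,4)
def tri(a,b):
    o1,d1=ray(ct,*a);o2,d2=ray(cs,*b)
    A=np.stack([d1,-d2],1);x=np.linalg.lstsq(A,o2-o1,rcond=None)[0]
    p,q=o1+x[0]*d1,o2+x[1]*d2
    return (p+q)/2,np.linalg.norm(p-q)
if __name__=='__main__':
    scr=[onz(ct,*T(*p),.062) for p in((69,134),(512,61),(577,391),(120,470))]
    scs=[onz(cs,*S(*p),.062) for p in((124,187),(448,193),(462,466),(53,457))]
    print('screws top',f(scr),'\nside (R-front..)',f(scs))
    print('ring top z.092',f(onz(ct,*T(329,300),.092)),'outer z.066',f(onz(ct,*T(329,307),.062)))
    print('ring side',f(onz(cs,*S(324,269),.092)))
    print('post top',f(onz(ct,*T(303,121),.116)),f(onz(cs,*S(149,227),.116)),tri(T(303,121),S(149,227)))
    print('peg',f(onz(ct,*T(508,93),.094)),f(onz(cs,*S(165,153),.094)),tri(T(508,93),S(165,153)))
    print('tab',f(onz(ct,*T(106,162),.068)))
    print('start',f(onz(ct,*B(230,123),.068)),f(onz(cs,*S(434,42),.068)),tri(B(230,123),S(434,42)))
E
python3 meas.py
```

```text
screws top [[ 0.6249  0.1941  0.062 ]
 [ 0.6721 -0.0786  0.062 ]
 [ 0.4656 -0.1135  0.062 ]
 [ 0.4181  0.1581  0.062 ]] 
side (R-front..) [[ 0.6718 -0.0748  0.062 ]
 [ 0.4663 -0.1109  0.062 ]
 [ 0.4192  0.1596  0.062 ]
 [ 0.625   0.196   0.062 ]]
ring top z.092 [0.5147 0.0346 0.092 ] outer z.066 [0.5166 0.0345 0.062 ]
ring side [0.5162 0.039  0.092 ]
post top [0.6167 0.0499 0.116 ] [0.6138 0.0534 0.116 ] (array([0.61614539, 0.04974648, 0.11392822]), np.float64(0.0023846463272763725))
peg [ 0.6411 -0.0726  0.094 ] [ 0.641  -0.0686  0.094 ] (array([ 0.64214405, -0.07285472,  0.09148399]), np.float64(0.0004595022012424091))
tab [0.6054 0.1703 0.068 ]
start [ 0.506  -0.3249  0.068 ] [ 0.5077 -0.318   0.068 ] (array([ 0.50779447, -0.3261974 ,  0.06390202]), np.float64(0.001997566150280309))
```

```bash
cat > go.py <<'E'
import sys
from h import *
from scipy.spatial.transform import Rotation as Ro
def tip():
    o=get_obs();return o,np.array(o['position']),Ro.from_quat(o['ee_rot'])
def delta(target,yaw_y=None):
    """tool shift to world target; yaw_y deg = wanted world heading of tool y"""
    o,p,R=tip();d=R.inv().apply(np.array(target)-p)
    y=R.as_matrix()[:,1];h=np.degrees(np.arctan2(y[1],y[0]))
    print('clk',round(o['clock'],2),'p',np.round(p,4),'yhead',round(h,1),'F',np.round(o['ft_force'],2),'g',round(o['grip_width'],3))
    print('delta',np.round(d,4),'turn',None if yaw_y is None else round(-((yaw_y-h+180)%360-180)/180,4))
if __name__=='__main__':
    a=[float(x) for x in sys.argv[1:]];delta(a[:3],a[3] if len(a)>3 else None)
E
python3 go.py .609 .0905 .2305 -81
```

```text
clk 0.1 p [ 0.2099 -0.5883  0.2306] yhead -70.4 F [ 0.32 -0.81  0.67] g 0.999
delta [ 0.604  -0.5052  0.0007] turn 0.0591
```

```bash
python3 -m handwheel '[{"jaw":0,"delta_pos":[0.3,-0.25,0],"turn":0.03},{"jaw":0,"delta_pos":[0.3,-0.25,0],"turn":0.03},{"jaw":0,"delta_pos":[0.3,-0.25,0],"turn":0.03},{"jaw":0,"delta_pos":[0.3,-0.25,0],"turn":0.03},{"jaw":0,"delta_pos":[0.3,-0.25,0],"turn":0.03},{"jaw":0,"delta_pos":[0.3,-0.25,0],"turn":0.03},{"jaw":0,"delta_pos":[0.3,-0.25,0],"turn":0.03},{"jaw":0,"delta_pos":[0.3,-0.25,0],"turn":0.03},{"jaw":0,"delta_pos":[0.3,-0.25,0],"turn":0.03},{"jaw":0,"delta_pos":[0.3,-0.25,0],"turn":0.03}]' 20; python3 go.py .609 .0905 .2305 -81
```

```text
clock: 0.93
position: [0.4113, -0.2466, 0.2314]
ee_rot: [0.992, 0.127, 0.0, -0.0]
ft_force: [0.4, -0.4, 0.1]
grip_width: 0.003
clk 0.93 p [ 0.4113 -0.2466  0.2314] yhead -75.4 F [ 0.42 -0.39  0.14] g 0.003
delta [ 0.2764 -0.2763  0.0014] turn 0.0312
```

```bash
python3 -m handwheel '[{"jaw":0,"delta_pos":[0.276,-0.276,0],"turn":0.031},{"jaw":0,"delta_pos":[0.276,-0.276,0],"turn":0.031},{"jaw":0,"delta_pos":[0.276,-0.276,0],"turn":0.031},{"jaw":0,"delta_pos":[0.276,-0.276,0],"turn":0.031},{"jaw":0,"delta_pos":[0.276,-0.276,0],"turn":0.031},{"jaw":0,"delta_pos":[0.276,-0.276,0],"turn":0.031},{"jaw":0,"delta_pos":[0.276,-0.276,0],"turn":0.031},{"jaw":0,"delta_pos":[0.276,-0.276,0],"turn":0.031},{"jaw":0,"delta_pos":[0.276,-0.276,0],"turn":0.031},{"jaw":0,"delta_pos":[0.276,-0.276,0],"turn":0.031}]'; python3 go.py .609 .0905 .098 -81; python3 - <<'E'
from h import *
save('s1.png',camera('side'));save('w1.png',camera('wrist'))
E
```

```text
clock: 1.77
position: [0.6089, 0.0892, 0.2306]
ee_rot: [0.997, 0.078, -0.0, -0.001]
ft_force: [-0.1, 1.0, 1.4]
grip_width: 0.001
clk 1.77 p [0.6089 0.0892 0.2306] yhead -81.0 F [-0.09  0.98  1.35] g 0.001
delta [ 0.0003 -0.0008  0.1326] turn -0.0002
```

View pics/s1.png

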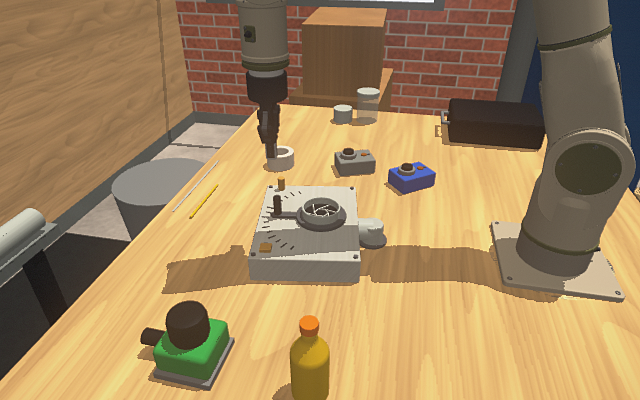

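View pics/w1.png

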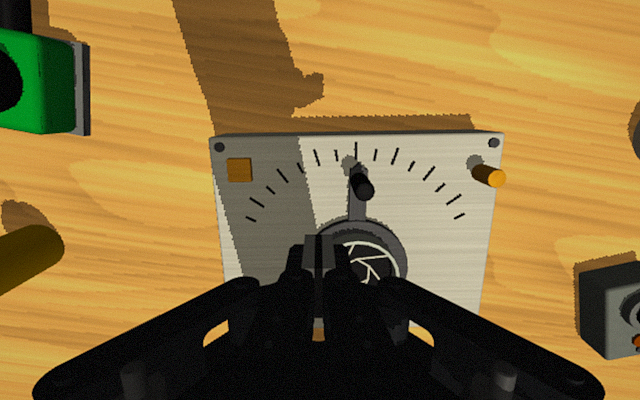

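The wrist view shows the post top at ≈(366,190), the peg top at ≈(496,180) and the shut fingertips at ≈(288-352,240). I'll use it as a third measurement.

```bash
python3 - <<'E'
from h import *
c=calibration('wrist')
print('post',onz(c,366,190,.116),'peg',onz(c,496,180,.094))
print('start',onz(c,640,318,.068))
o=get_obs();p=o['position'];print(proj(c,[p]))
for u in(288,303,335,352):print(u,onz(c,u,245,.2306))
im=cv2.imread('pics/w1.png');cv2.imwrite('pics/w1c.png',cv2.resize(im[120:320,230:530],None,fx=2.6,fy=2.6,interpolation=cv2.INTER_CUBIC))
E
```

```text
post [0.61732605 0.04783069 0.116     ] peg [ 0.64043408 -0.07308859  0.094     ]
start [ 0.5062839  -0.30366899  0.068     ]
[[318.56627499 252.17316814]]
288 [0.60994352 0.10318073 0.2306    ]
303 [0.61112427 0.09578802 0.2306    ]
335 [0.61364188 0.08002517 0.2306    ]
352 [0.61497863 0.0716557  0.2306    ]
```

View pics/w1c.png

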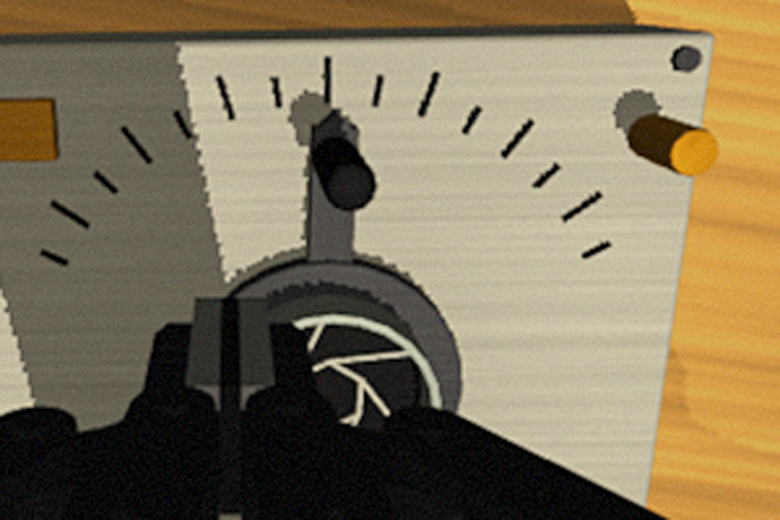

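```bash
python3 -m handwheel '[{"jaw":0,"delta_pos":[0,-0.002,0.04],"turn":0},{"jaw":0,"delta_pos":[0,-0.002,0.08],"turn":0},{"jaw":0,"delta_pos":[0,-0.002,0.12],"turn":0},{"jaw":0,"delta_pos":[0,-0.002,0.145],"turn":0},{"jaw":0,"delta_pos":[0,-0.002,0.145],"turn":0},{"jaw":0,"delta_pos":[0,-0.002,0.145],"turn":0}]'; python3 go.py .616 .05 .085 -81; python3 - <<'E'
from h import *
im=camera('side');save('s2.png',cv2.resize(im[100:300,220:420],None,fx=3,fy=3))
im=camera('wrist');save('w2.png',im)
E
```

```text
clock: 2.37
position: [0.6072, 0.0839, 0.0858]
ee_rot: [0.997, 0.075, -0.001, 0.0]
ft_force: [-0.4, 1.2, 0.9]
grip_width: 0.002
clk 2.37 p [0.6072 0.0839 0.0858] yhead -81.4 F [-0.4   1.16  0.94] g 0.002
delta [0.0037 0.0348 0.0008] turn -0.0022
```

View pics/s2.png

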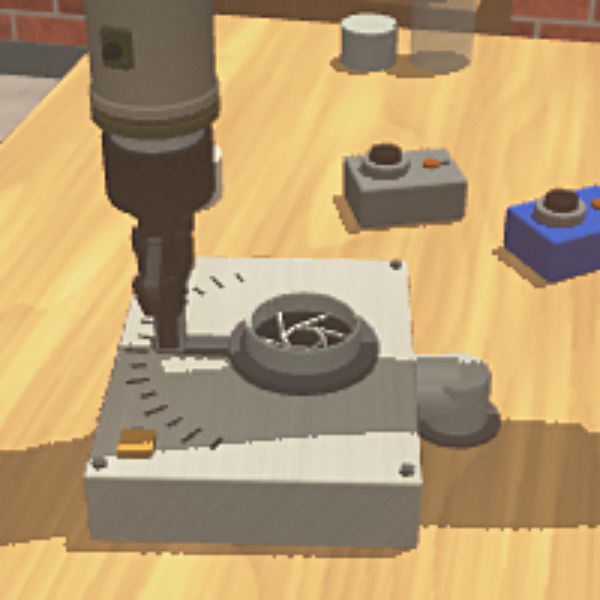

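View pics/w2.png

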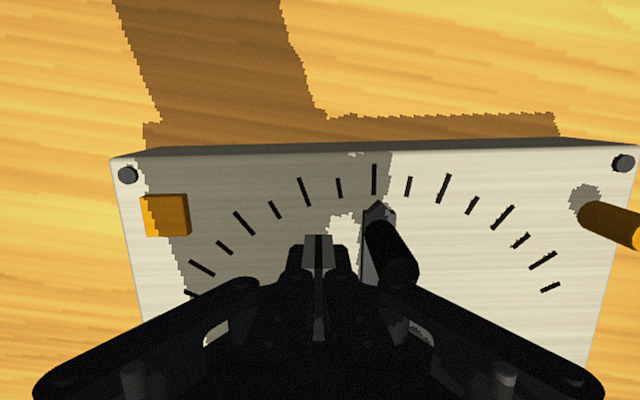

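```bash
cat > arc.py <<'E'
import sys
from go import *
A=np.array([.5158,.0355])
def main(phi1,n,off=.2,r=.1):
    o,p,R=tip();v=p[:2]-A;ph0=np.arctan2(v[1],v[0]);y=R.as_matrix()[:,1];h=np.degrees(np.arctan2(y[1],y[0]))
    print('clk',round(o['clock'],2),'p',np.round(p,4),'phi',round(ph0,3),'r',round(np.hypot(*v),4),'head',round(h,1),'F',np.round(o['ft_force'],1))
    for k in range(1,n+1):
        ph=ph0+(phi1-ph0)*k/n
        t=np.array([*(A+r*np.array([np.cos(ph),np.sin(ph)])),.085]);d=R.inv().apply(t-p)
        hd=np.degrees(ph-off)-90
        print(np.round(d,4),round(-(hd-h)/180,3))
main(float(sys.argv[1]),int(sys.argv[2]))
E
python3 arc.py .2 6
```

```text
clk 2.47 p [0.6092 0.0848 0.0887] phi 0.486 r 0.1056 head -81.4 F [ 1.6 -0.5  0.2]
[-0.0038  0.0064  0.0037] -0.028
[-0.0026  0.011   0.0037] -0.013
[-0.0016  0.0156  0.0037] 0.002
[-0.0008  0.0203  0.0037] 0.018
[-0.0002  0.025   0.0037] 0.033
[0.0002 0.0298 0.0037] 0.048
```

```bash
for i in 1 2 3; do python3 -m handwheel '[{"jaw":0,"delta_pos":[0,0,0],"turn":0}]'|sed -n 2p; done; python3 - <<'E'
from h import *
c=calibration('wrist')
o=get_obs();print(proj(c,[o['position']]),o['clock'],np.abs(o['joint_velocities']).max())
E
```

```text
position: [0.6094, 0.0851, 0.0889]
position: [0.6091, 0.0851, 0.0884]
position: [0.6087, 0.0851, 0.0877]
[[318.59996729 252.16981315]] 2.7167 0.007923965188651573
```

```bash
python3 -m handwheel '[{"jaw":0,"delta_pos":[-0.002,0.005,0.002],"turn":0},{"jaw":0,"delta_pos":[-0.002,0.01,0.002],"turn":0},{"jaw":0,"delta_pos":[-0.002,0.015,0.002],"turn":0.01},{"jaw":0,"delta_pos":[-0.001,0.02,0.002],"turn":0.02},{"jaw":0,"delta_pos":[0,0.025,0.002],"turn":0.03},{"jaw":0,"delta_pos":[0,0.03,0.002],"turn":0.04},{"jaw":0,"delta_pos":[0,0.03,0.002],"turn":0.04}]'; python3 - <<'E'
from h import *
im=camera('wrist');save('w3.png',im)
E
python3 arc.py -.1 8
```

```text
clock: 3.3
position: [0.6127, 0.0538, 0.0842]
ee_rot: [1.0, 0.011, -0.0, 0.0]
ft_force: [0.4, -0.0, -0.1]
grip_width: 0.002
clk 3.35 p [0.6127 0.0542 0.0842] phi 0.191 r 0.0987 head -88.7 F [-0.9  1.1 -0.6]
[ 0.0018  0.0034 -0.0008] 0.022
[ 0.0022  0.007  -0.0008] 0.033
[ 0.0025  0.0106 -0.0007] 0.045
[ 0.0027  0.0143 -0.0007] 0.057
[ 0.0027  0.0179 -0.0007] 0.068
[ 0.0026  0.0215 -0.0007] 0.08
[ 0.0023  0.0252 -0.0007] 0.091
[ 0.0019  0.0288 -0.0007] 0.103
```

View pics/w3.png

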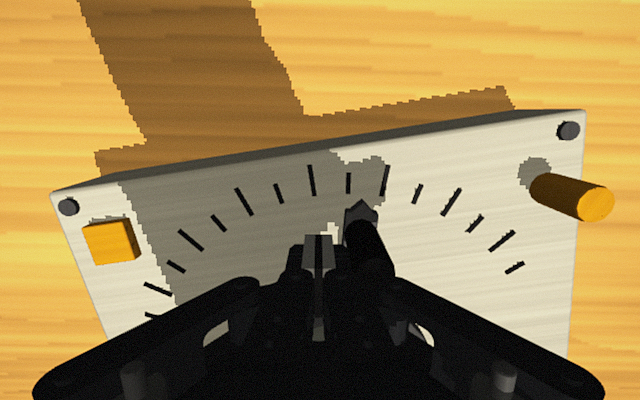

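```bash
python3 - <<'E'
from h import *
c=calibration('wrist');n=onz(c,360,202,.066)
print(n,np.arctan2(n[1]-.0355,n[0]-.5158),np.hypot(n[1]-.0355,n[0]-.5158)); g=onz(c,596,202,.094);print(g)
E
python3 -m handwheel '[{"jaw":0,"delta_pos":[0.001,0.004,0],"turn":0.01},{"jaw":0,"delta_pos":[0.002,0.008,0],"turn":0.02},{"jaw":0,"delta_pos":[0.002,0.012,0],"turn":0.035},{"jaw":0,"delta_pos":[0.003,0.016,0],"turn":0.05},{"jaw":0,"delta_pos":[0.003,0.02,0],"turn":0.065},{"jaw":0,"delta_pos":[0.002,0.024,0],"turn":0.08},{"jaw":0,"delta_pos":[0.002,0.028,0],"turn":0.09},{"jaw":0,"delta_pos":[0.002,0.029,0],"turn":0.1},{"jaw":0,"delta_pos":[0.002,0.029,0],"turn":0.1}]'; python3 - <<'E'
from h import *
im=camera('wrist');save('w4.png',im)
E
python3 arc.py -.35 8
```

```text
[0.63406543 0.03223209 0.066     ] -0.02762499801493043 0.11831056750760276
[ 0.64486971 -0.0690065   0.094     ]
clock: 4.1
position: [0.6154, 0.0256, 0.0844]
ee_rot: [0.989, -0.145, 0.0, 0.0]
ft_force: [-0.1, -0.2, 0.1]
grip_width: -0.002
clk 4.15 p [0.6153 0.0257 0.0844] phi -0.098 r 0.1 head -106.6 F [-0.   0.  -0.9]
[ 0.0005  0.0031 -0.0006] 0.013
[ 0.001   0.0062 -0.0006] 0.023
[ 0.0013  0.0094 -0.0006] 0.033
[ 0.0016  0.0125 -0.0006] 0.043
[ 0.0018  0.0157 -0.0006] 0.053
[ 0.0018  0.0188 -0.0006] 0.063
[ 0.0018  0.022  -0.0006] 0.073
[ 0.0016  0.0251 -0.0006] 0.083
```

View pics/w4.png

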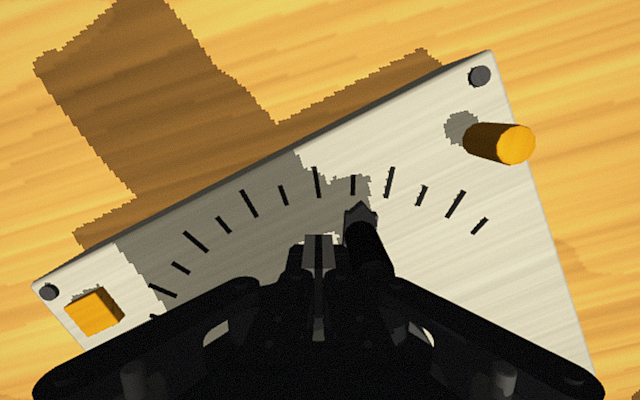

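```bash
python3 -m handwheel '[{"jaw":0,"delta_pos":[0.001,0.004,0],"turn":0.01},{"jaw":0,"delta_pos":[0.001,0.008,0],"turn":0.02},{"jaw":0,"delta_pos":[0.002,0.012,0],"turn":0.035},{"jaw":0,"delta_pos":[0.002,0.015,0],"turn":0.045},{"jaw":0,"delta_pos":[0.002,0.018,0],"turn":0.055},{"jaw":0,"delta_pos":[0.002,0.021,0],"turn":0.065},{"jaw":0,"delta_pos":[0.002,0.024,0],"turn":0.075},{"jaw":0,"delta_pos":[0.002,0.025,0],"turn":0.083},{"jaw":0,"delta_pos":[0.002,0.025,0],"turn":0.083}]'; python3 - <<'E'
from h import *
im=camera('wrist');save('w5.png',im)
im=camera('top');save('t5.png',cv2.resize(im[130:280,235:395],None,fx=4,fy=4,interpolation=cv2.INTER_CUBIC))
E
python3 arc.py -.47 5
```

```text
clock: 4.9
position: [0.6099, 0.0012, 0.0843]
ee_rot: [0.962, -0.273, 0.0, 0.0]
ft_force: [0.1, -1.0, 0.4]
grip_width: 0.0
clk 5.0 p [0.6099 0.0014 0.0843] phi -0.347 r 0.1001 head -121.5 F [ 0.   0.7 -0.1]
[ 0.0004  0.0024 -0.0007] 0.007
[ 0.0008  0.0048 -0.0007] 0.015
[ 0.0012  0.0073 -0.0007] 0.023
[ 0.0014  0.0097 -0.0007] 0.031
[ 0.0017  0.0121 -0.0007] 0.038
```

View pics/w5.png

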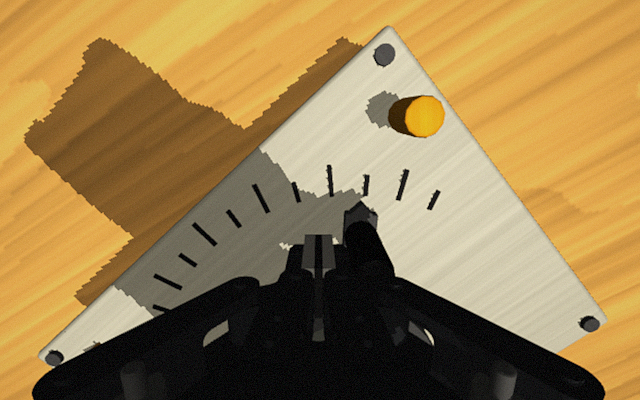

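View pics/t5.png

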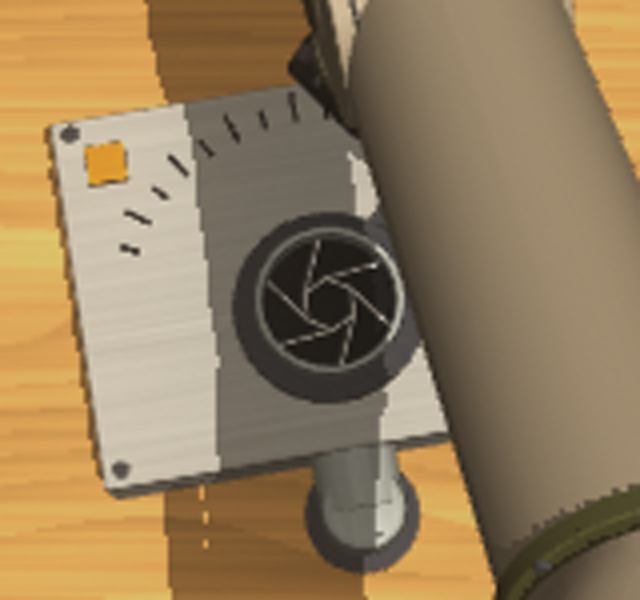

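```bash
python3 - <<'E'
from h import *
c=calibration('wrist');A=np.array([.5158,.0355])
for nm,u,v,z in(('nose',361,202,.066),('peg',424,116,.094),('scrF',384,55,.062),('scrR',590,324,.062)):
    n=onz(c,u,v,z)[:2]-A;print(nm,n+A,np.arctan2(n[1],n[0]),np.hypot(*n))
print(np.arctan2(-.071-A[1],.641-A[0]))
E
```

```text
nose [ 0.61542977 -0.0291826 ] -0.5758335067039141 0.11878522225198337
peg [ 0.64358103 -0.0705237 ] -0.6926076807238153 0.16603920258416846
scrF [ 0.6737591 -0.0754124] -0.6121734528170382 0.19300942493611503
scrR [ 0.46943576 -0.11239727] -1.8745824188555615 0.15499433892363063
-0.7048649067330403
```

```bash
python3 -m handwheel '[{"jaw":0,"delta_pos":[0,0.003,0],"turn":0.007},{"jaw":0,"delta_pos":[0.001,0.006,0],"turn":0.018},{"jaw":0,"delta_pos":[0.001,0.008,0],"turn":0.026},{"jaw":0,"delta_pos":[0.0015,0.0095,0],"turn":0.032},{"jaw":0,"delta_pos":[0.0015,0.0105,0],"turn":0.034},{"jaw":0,"delta_pos":[0.0015,0.0105,0],"turn":0.034},{"jaw":0,"delta_pos":[0.0015,0.0105,0],"turn":0.034}]'; python3 - <<'E'
from h import *
im=camera('wrist');save('w6.png',im);save('w6c.png',cv2.resize(im[40:290,220:520],None,fx=2.4,fy=2.4,interpolation=cv2.INTER_CUBIC))
E
python3 arc.py -.47 1
```

```text
clock: 5.58
position: [0.6057, -0.008, 0.0843]
ee_rot: [0.947, -0.322, -0.0, 0.0]
ft_force: [0.3, 0.9, 0.0]
grip_width: 0.0
clk 5.63 p [ 0.6057 -0.008   0.0843] phi -0.451 r 0.0999 head -127.6 F [0.5 0.9 0.2]
[ 0.0005  0.0019 -0.0007] 0.004
```

View pics/w6c.png

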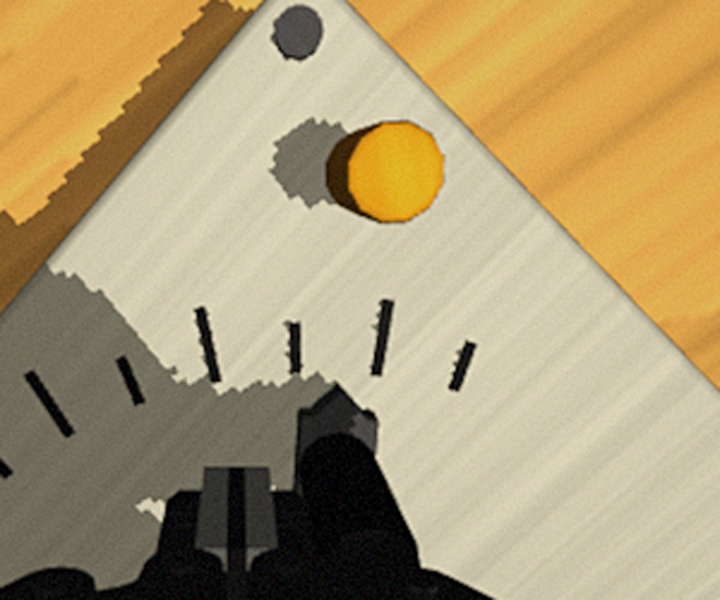

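```bash
python3 - <<'E'
from h import *
c=calibration('wrist')
b=np.array([-.002,-.001])
for A in (np.array([.5158,.0355]),np.array([.5150,.0345])):
  N=onz(c,360.8,199.6,.066)[:2]+b;P=onz(c,385,111.2,.094)[:2]+b
  for P2 in(P,np.array([.641,-.0715])):
    d=(N-A)/np.linalg.norm(N-A);w=P2-A
    print(N,P2,'lat mm',1e3*(d[0]*w[1]-d[1]*w[0]),np.arctan2(d[1],d[0]))
E
```

```text
[ 0.60713467 -0.04076072] [ 0.64099133 -0.07244744] lat mm -2.6235254280409377 -0.6956969682456028
[ 0.60713467 -0.04076072] [ 0.641  -0.0715] lat mm -1.890710762860723 -0.6956969682456028
[ 0.60713467 -0.04076072] [ 0.64099133 -0.07244744] lat mm -3.12163600302269 -0.6849345196414487
[ 0.60713467 -0.04076072] [ 0.641  -0.0715] lat mm -2.382400230932516 -0.6849345196414487
```

About 2.4 mm short of the line, inside the ±9 mm band. I'll give it one small nudge, then retreat and check from the fixed cameras.

```bash
python3 -m handwheel '[{"jaw":0,"delta_pos":[0,0.001,0],"turn":0},{"jaw":0,"delta_pos":[0,0.0015,0],"turn":0},{"jaw":0,"delta_pos":[0,0.0015,0],"turn":0},{"jaw":0,"delta_pos":[0,-0.01,0],"turn":0},{"jaw":0,"delta_pos":[0,-0.025,0],"turn":0},{"jaw":0,"delta_pos":[0,-0.03,-0.01],"turn":0},{"jaw":0,"delta_pos":[0,-0.03,-0.05],"turn":0},{"jaw":0,"delta_pos":[0,-0.03,-0.09],"turn":0},{"jaw":0,"delta_pos":[0,-0.03,-0.13],"turn":0},{"jaw":0,"delta_pos":[0,-0.03,-0.13],"turn":0}]'; python3 go.py .507 -.323 .215 -120; python3 - <<'E'
from h import *
im=camera('wrist');save('w7.png',im)
im=camera('side');save('s7.png',im)
E
```

```text
clock: 6.47
position: [0.6276, 0.0169, 0.2241]
ee_rot: [0.947, -0.322, 0.006, -0.002]
ft_force: [1.6, 0.9, 0.9]
grip_width: 0.003
clk 6.47 p [0.6276 0.0169 0.2241] yhead -127.6 F [1.55 0.85 0.88] g 0.003
delta [0.1117 0.343  0.0075] turn -0.0421
```

View pics/w7.png

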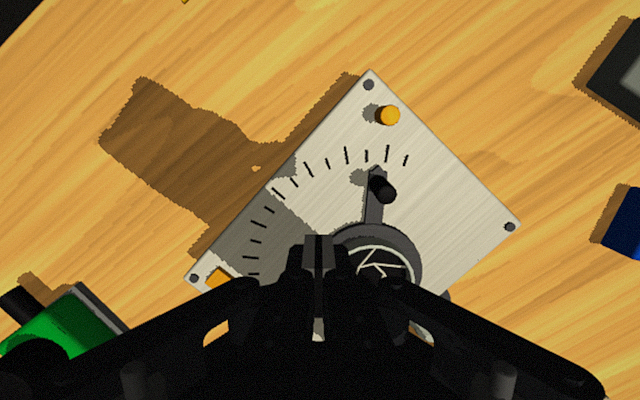

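```bash
python3 -m handwheel '[{"jaw":0,"delta_pos":[0.111,0.343,0],"turn":0},{"jaw":0,"delta_pos":[0.111,0.343,0],"turn":0},{"jaw":0,"delta_pos":[0.111,0.343,0],"turn":0},{"jaw":0,"delta_pos":[0.111,0.343,0],"turn":0},{"jaw":0,"delta_pos":[0.111,0.343,0],"turn":0},{"jaw":0,"delta_pos":[0.111,0.343,0],"turn":0},{"jaw":0,"delta_pos":[0.111,0.343,0],"turn":0},{"jaw":0,"delta_pos":[0.111,0.343,0],"turn":0},{"jaw":0,"delta_pos":[0.111,0.343,0],"turn":0},{"jaw":0,"delta_pos":[0.111,0.343,0],"turn":0}]'; python3 go.py .507 -.323 .09; python3 - <<'E'
from h import *
im=camera('wrist');save('w8.png',im)
im=camera('top');np.save('top8.npy',im);save('t8.png',cv2.resize(im[130:280,235:395],None,fx=4,fy=4,interpolation=cv2.INTER_CUBIC))
E
python3 go.py .507 -.323 .09
```

```text
clock: 7.4
position: [0.4983, -0.3307, 0.2128]
ee_rot: [0.945, -0.327, -0.002, 0.001]
ft_force: [-0.1, -0.6, -0.0]
grip_width: -0.0
clk 7.4 p [ 0.4983 -0.3307  0.2128] yhead -128.2 F [-0.08 -0.62 -0.03] g -0.0
delta [ 0.0023 -0.0119  0.1227] turn None
clk 7.5 p [ 0.5017 -0.3243  0.2131] yhead -127.7 F [0.21 0.97 0.17] g -0.003
delta [ 0.0037 -0.0043  0.1231] turn None
```

View pics/t8.png

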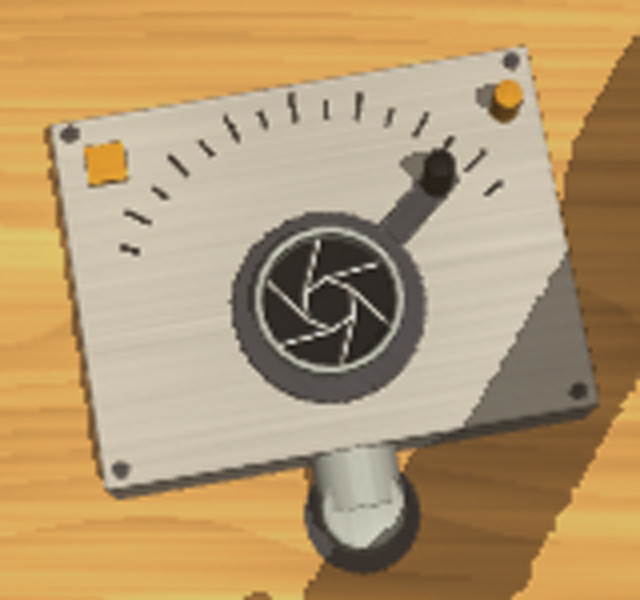

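View pics/w8.png

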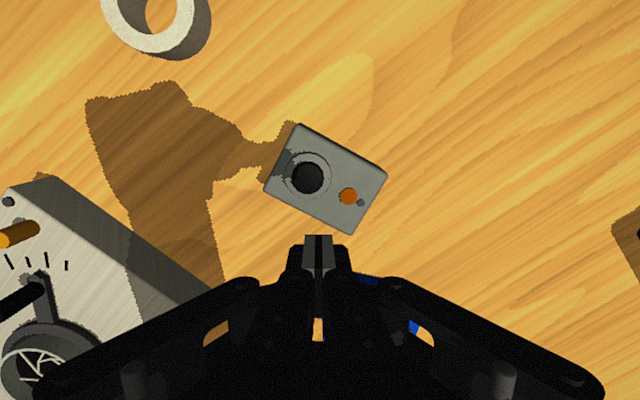

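Top view: post top at crop ≈(439,160), peg top at (508,93), so the lever points at the peg. Wrist view: the grey box's black button is at (307,177). I'll work out both.

```bash
python3 - <<'E'
from meas import *
P=onz(ct,*T(439,160),.116)[:2];G=onz(ct,*T(508,93),.094)[:2]
for A in(np.array([.5158,.0355]),np.array([.5150,.0347])):
    d=(P-A)/np.linalg.norm(P-A);w=G-A;print(P,np.linalg.norm(P-A),'lat mm',1e3*(d[0]*w[1]-d[1]*w[0]))
c=calibration('wrist');print('start wrist',onz(c,306,177,.068))
E
python3 go.py .507 -.323 .09
```

```text
[ 0.59312992 -0.02949985] 0.101019288749227 lat mm -2.156955591055179
[ 0.59312992 -0.02949985] 0.10112321597961542 lat mm -2.875414722688638
start wrist [ 0.51434895 -0.31947788  0.068     ]
clk 7.5 p [ 0.5017 -0.3243  0.2131] yhead -127.7 F [0.21 0.97 0.17] g -0.003
delta [ 0.0037 -0.0043  0.1231] turn None
```

```bash
python3 -m handwheel '[{"jaw":0,"delta_pos":[0.003,-0.005,0.04],"turn":0},{"jaw":0,"delta_pos":[0.003,-0.005,0.08],"turn":0},{"jaw":0,"delta_pos":[0.003,-0.005,0.11],"turn":0},{"jaw":0,"delta_pos":[0.003,-0.005,0.12],"turn":0},{"jaw":0,"delta_pos":[0.003,-0.005,0.12],"turn":0},{"jaw":0,"delta_pos":[0.003,-0.005,0.12],"turn":0}]'; python3 - <<'E'
from h import *
im=camera('wrist')
im2=camera('side');save('w9.png',im[60:360,100:500]);save('s9.png',cv2.resize(im2[80:200,290:430],None,fx=4,fy=4))
c=calibration('wrist');print(get_obs()['clock'])
E
python3 go.py .508 -.322 .068
```

```text
clock: 8.0
position: [0.5091, -0.3207, 0.0953]
ee_rot: [0.947, -0.322, 0.0, -0.0]
ft_force: [-0.1, -0.8, 1.1]
grip_width: -0.005
8.1
clk 8.1 p [ 0.5098 -0.3216  0.0968] yhead -127.6 F [-0.55 -0.27  0.16] g -0.001
delta [-0.0013  0.0014  0.0288] turn None
```

View pics/w9.png

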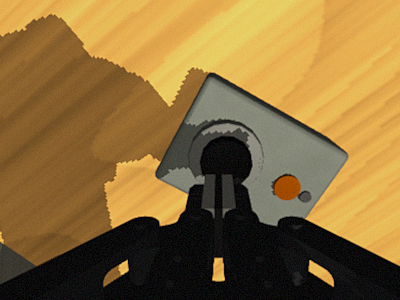

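View pics/s9.png

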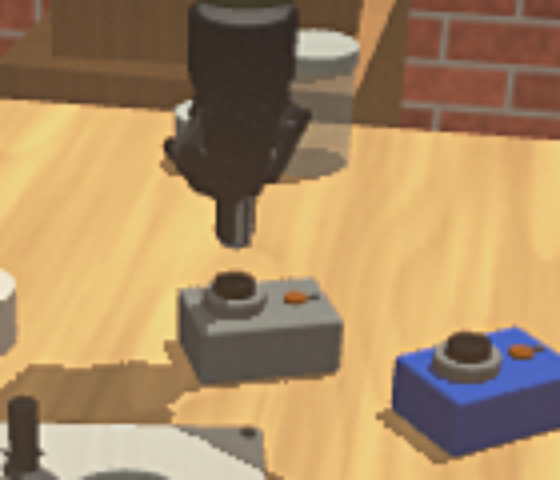

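The fingertip is over the grey box's button: in the wrist crop the tip at ≈(220,195) sits just in front of the button at (226,160), and the side view agrees. Now I press in small steps and watch the force.

```bash
python3 -m handwheel '[{"jaw":0,"delta_pos":[-0.001,0.001,0.015],"turn":0},{"jaw":0,"delta_pos":[-0.001,0.001,0.024],"turn":0},{"jaw":0,"delta_pos":[-0.001,0.001,0.027],"turn":0},{"jaw":0,"delta_pos":[-0.001,0.001,0.029],"turn":0},{"jaw":0,"delta_pos":[-0.001,0.001,0.031],"turn":0},{"jaw":0,"delta_pos":[-0.001,0.001,0.033],"turn":0},{"jaw":0,"delta_pos":[-0.001,0.001,0.033],"turn":0},{"jaw":0,"delta_pos":[-0.001,0.001,0.033],"turn":0}]'
```

```text
clock: 8.77
position: [0.507, -0.3217, 0.0618]
ee_rot: [0.947, -0.322, 0.0, 0.0]
ft_force: [-2.2, 1.4, 4.5]
grip_width: 0.0
```

```bash
python3 -m handwheel '[{"jaw":0,"delta_pos":[0,0,0.001],"turn":0},{"jaw":0,"delta_pos":[0,0,0.0015],"turn":0},{"jaw":0,"delta_pos":[0,0,0.0015],"turn":0},{"jaw":0,"delta_pos":[0,0,0.0015],"turn":0}]'; python3 - <<'E'
from h import *
im2=camera('side');save('s10.png',cv2.resize(im2[80:200,290:430],None,fx=4,fy=4));print(get_obs()['ft_force'],get_obs()['position'])
E
```

```text
clock: 9.1
position: [0.5071, -0.3217, 0.061]
ee_rot: [0.947, -0.322, 0.0, 0.0]
ft_force: [-5.3, 2.4, 13.4]
grip_width: -0.003
[-4.95481389  2.88986057 12.43735234] [ 0.50708424 -0.3217518   0.06104547]
```

View pics/s10.png

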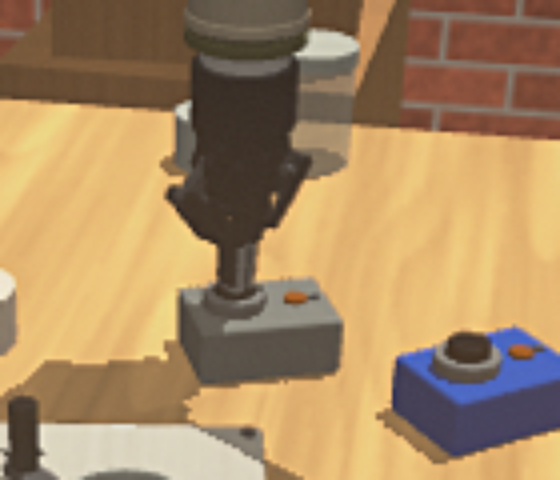

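12–13 N with the travel at a hard stop (well past the 5 N spring) means the button is fully down. Releasing.

```bash
python3 -m handwheel '[{"jaw":0,"delta_pos":[0,0,-0.004],"turn":0},{"jaw":0,"delta_pos":[0,0,-0.012],"turn":0},{"jaw":0,"delta_pos":[0,0,-0.04],"turn":0},{"jaw":0,"delta_pos":[0,0,-0.08],"turn":0},{"jaw":0,"delta_pos":[0,0,-0.12],"turn":0},{"jaw":0,"delta_pos":[-0.04,0,-0.15],"turn":0},{"jaw":0,"delta_pos":[-0.08,0,-0.15],"turn":0},{"jaw":0,"delta_pos":[-0.08,0,-0.15],"turn":0},{"jaw":0,"delta_pos":[-0.08,0,-0.15],"turn":0},{"jaw":0,"delta_pos":[-0.08,0,-0.15],"turn":0}]';python3 - <<'E'
from h import *
im=camera('top');save('t11.png',im);np.save('top11.npy',im);im2=camera('side');save('s11.png',im2)
a=cv2.resize(im2[130:290,240:440],None,fx=4,fy=4,interpolation=cv2.INTER_CUBIC)[:600];save('s11c.png',a)
t0=np.load('top0.npy').astype(int)
for n,(y0,y1,x0,x1) in dict(glue=(205,260,120,180),sander=(110,185,135,200),tape=(105,160,425,480)).items():
    print(n,np.abs(im[y0:y1,x0:x1].astype(int)-t0[y0:y1,x0:x1]).max(2).mean())
E
```

```text
clock: 9.98
position: [0.4436, -0.273, 0.2103]
ee_rot: [0.947, -0.322, 0.001, 0.0]
ft_force: [-0.0, 0.4, 1.1]
grip_width: 0.003
glue 9.641818181818183
sander 8.282871794871795
tape 9.32595041322314
```

View pics/t11.png

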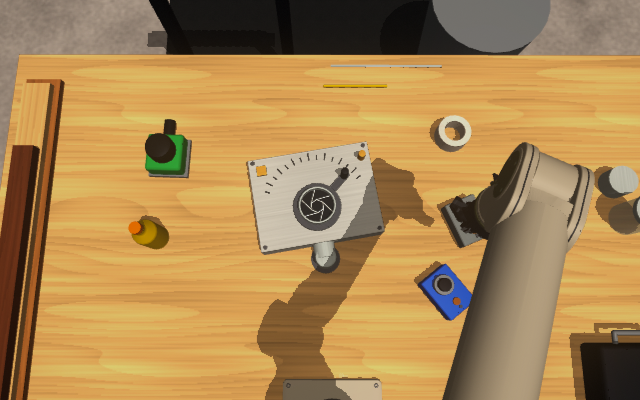

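View pics/s11c.png

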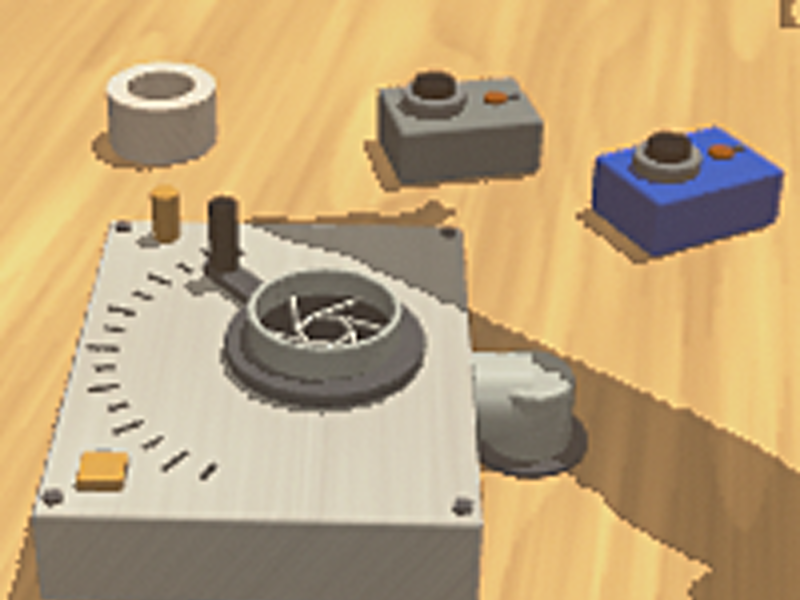

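The side view shows the button back up at crop (434,85), the lever pointing at the peg, and the tape, glue and sander at their starting pixels. One last check of the lever from the side view, then I hand in.

```bash
python3 - <<'E'
from meas import *
q=lambda u,v:(240+u/4-.375,130+v/4-.375)
P=onz(cs,*q(224,204),.116)[:2];G=onz(cs,*q(165,193),.094)[:2];A=onz(cs,*q(324,309),.092)[:2]
for a in(A,np.array([.5162,.0372])):
    d=(P-a)/np.linalg.norm(P-a);w=G-a;print(P,G,a,'lat mm',1e3*(d[0]*w[1]-d[1]*w[0]))
from workcell import hand_in
o=get_obs();print(o['clock'],o['ft_force']);print(hand_in())
E
```

```text
[ 0.59072578 -0.02512274] [ 0.64101608 -0.06860945] [0.5162405  0.03903476] lat mm -0.1283736782296263
[ 0.59072578 -0.02512274] [ 0.64101608 -0.06860945] [0.5162 0.0372] lat mm -1.0977994885708746
10.0833 [ 0.81592701 -0.69441316  0.38898167]
the job is handed in; nothing more can be done
None
```

I pushed the lever's post round with the shut fingertips until its nose pointed at the tall round peg. Then I pressed the grey box's start button down, let it come back up, and handed in at about 10 s of the 48 s allowed.

- **Lever:** the peg's centre lies about 2 to 3 mm off the nose's line in the top view and about 0 to 1 mm in the side view. The limit is 9 mm. The two views disagree by about 2 mm, which is within the calibration.
- **Pushing force:** I saw no more than about 2 N at the wrist while pushing, about as much as its readings vary with nothing touched. I only had readings at the end of each move, and the limit is 22 N.
- **Button:** it reached its hard stop at about 12–13 N at the wrist, against a 5 N spring. The last side picture shows it back up.
- **Bystanders:** glue, tape and sander look unmoved in the top picture. My frame difference on them was not zero (about 8–10 grey levels), which I did not trace, and I judged them by eye only.
- **Robot:** at hand-in the gripper was clear, with the tip at about 0.21 m, touching nothing.

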